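Put the swapped reagent jars back in their own dishes

TASK

The four reagent jars by the microscope stand in each other's dishes: move them so that every jar ends up standing upright on the floor of the dish of its own colour. Never let a jar down on the bare bench: when one must be set aside, the empty black dish is there for it. Leave the Petri dish where it is.

Things in the scene. Friction and masses are not known exactly. Their poses are not given: they have to be found in the camera images.
- red_jar_mid (a point): red reagent jar: closed upright round jar, white with a red cap and red label band; loose, 50 mm across, 80 mm high, about 0.1 to 0.2 kg. The point is on its axis, half-way up (40 mm above its underside, 40 mm below the top of the cap); z is up along the jar's axis.
- yellow_jar_mid (a point): yellow reagent jar: closed upright round jar, white with a yellow cap and yellow label band; loose, 50 mm across, 80 mm high, about 0.1 to 0.2 kg. The point is on its axis, half-way up (40 mm above its underside, 40 mm below the top of the cap); z is up along the jar's axis.
- blue_jar_mid (a point): blue reagent jar: closed upright round jar, white with a blue cap and blue label band; loose, 50 mm across, 80 mm high, about 0.1 to 0.2 kg. The point is on its axis, half-way up (40 mm above its underside, 40 mm below the top of the cap); z is up along the jar's axis.
- green_jar_mid (a point): green reagent jar: closed upright round jar, white with a green cap and green label band; loose, 50 mm across, 80 mm high, about 0.1 to 0.2 kg. The point is on its axis, half-way up (40 mm above its underside, 40 mm below the top of the cap); z is up along the jar's axis.
- red_dish: red dish, the home of the red jar; at the start one of the other jars stands in it. Shallow round dish fixed to the bench, 88 mm across outside, 76 mm inside, rim 14 mm high, inner floor 8 mm above the bench. Origin on its axis, at the bench surface; z up. A jar standing in it has its mid point 48 mm above the bench.
- yellow_dish: yellow dish, the home of the yellow jar; at the start one of the other jars stands in it. Shallow round dish fixed to the bench, 88 mm across outside, 76 mm inside, rim 14 mm high, inner floor 8 mm above the bench. Origin on its axis, at the bench surface; z up. A jar standing in it has its mid point 48 mm above the bench.
- blue_dish: blue dish, the home of the blue jar; at the start one of the other jars stands in it. Shallow round dish fixed to the bench, 88 mm across outside, 76 mm inside, rim 14 mm high, inner floor 8 mm above the bench. Origin on its axis, at the bench surface; z up. A jar standing in it has its mid point 48 mm above the bench.
- green_dish: green dish, the home of the green jar; at the start one of the other jars stands in it. Shallow round dish fixed to the bench, 88 mm across outside, 76 mm inside, rim 14 mm high, inner floor 8 mm above the bench. Origin on its axis, at the bench surface; z up. A jar standing in it has its mid point 48 mm above the bench.
- spare_dish: black spare dish, for parking a jar; empty at the start. Shallow round dish fixed to the bench, 88 mm across outside, 76 mm inside, rim 14 mm high, inner floor 8 mm above the bench. Origin on its axis, at the bench surface; z up. A jar standing in it has its mid point 48 mm above the bench.
- petri_dish: clear closed Petri dish with a pale pink top, 62 mm across, 16 mm high, loose on the bench among the dishes; not to be disturbed. Origin under its centre, on the bench. (Round about lie other low things: timer, pen, slide box, tip box, none over 50 mm high within 0.75 m of the robot; equipment stands farther back and at the sides.)
Mind the look-alikes: they are no part of the job. What is shaped like the part that bears blue_jar_mid but orange or purple is not meant.

How it is judged:
By the outcome, as a careful person would: the job done as asked, in the order asked, and still so for the second after the job is handed in, with the robot touching nothing.
It also fails if it takes over 141 s, if anything falls off the work surface, if the arm or the gripper's body presses on something with over 40 N, if the wrist force passes 120 N, or if a joint passes its speed limit or range.

ROBOT

A 7-joint arm with a two-finger parallel gripper is mounted at the origin on the work surface. World frame = base frame: x ahead of the robot, y to its left, z up, the work surface at z = 0. Lengths are in m, angles in rad, forces in N, time in s.
With the tool pointing down it reaches from about 0.425 to 0.8 m from the base axis. Payload 8.3 kg.
Tool frame: the origin (TCP) lies between the finger pads; the fingertips stand 8 mm ahead of it and the grasp point (between the pads) lies 11 mm behind it; y points along the fingers, x is the direction in which the jaws open and shut, and the axes are right-handed (so a half turn about y gives the same grasp; the last joint's range is limited). The gripper opens to 85 mm and grips with 20 to 120 N. Pads are 22 mm wide; open, the fingers measure 114 mm over their backs; the gripper's body (76 mm by 85 mm) begins 54 mm behind the grasp point. The pads swing forward as they close: fully open they stand 13 mm farther back than shut.
Start: joints at [1.204, 0.383, 0.016, 1.37, -0.006, 1.388, -0.046], TCP at [0.187, -0.596, 0.239] pointing down, gripper open.
Joint ranges: [-2.95, 2.95], [-0.25, 2.06], [-1.52, 1.56], [0.18, 2.33], [-1.44, 4.58], [0.02, 2.06], [-3.01, 3.01]. Speed limits (rad/s): [2.39, 2.39, 3.01, 3.01, 3.14, 3.14, 3.14].

INTERFACE

Orientations are given as a unit quaternion [w, x, y, z].
In Python, from cell import observe, capture, camera_params, hand_in gives the robot as it stands.
- The arm moves only by the tool jog_arm, never from a script. Its argument "rows" is a list of rows, each an object of numbers: "dx", "dy", "dz": the shift along the world's x, y, z as a fraction of full scale; "turn": the turn about the world's z as a fraction of full scale; "jaw": the finger opening in mm, from 0 to 85.4. A call has 1 to 12 rows; each row shifts and turns the commanded pose from where the row before left it; what a row does not reach is not made up. Full scale, the value 1, is 0.025 m for a shift and 6 degrees for a turn. A row lasts 1/10 s, in which the tool goes at most 50 mm and 8.59 degrees, less where a joint would pass 70% of its speed; a pose out of reach is approached as far as the arm can. A call with a number of a shift or a turn outside -1 to 1 is refused whole. A call with a gripper value outside its range is refused whole. The fingers move at their own pace and stop on an object; "grip_force" is the grip in N (left out, the last holds). Time passes only in rows, so rows that do not move let the fingers close. It gives the time, the measured TCP pose, the force and the opening at its end, in the units of the state.
- observe(): the state, without advancing time (a new reading comes with each control period).
- capture(name): name is "side" or "top" or "wrist"; returns the picture (400x640x3 uint8, red, green, blue); there is no depth.
- camera_params(name): a dict with "fovy" (degrees; the focal length in pixels is half the picture's height over the tangent of half this angle, whatever the lens; pixels are square), "cx", "cy" (the principal point, pixels), "eye" and "rotation" of the camera in the world. Camera axes: x right, y up, looking along -z (the intrinsics and any distortion apply to the point x, -y, -z); pixel columns grow to the right and rows downward; lengths in m; the calibration is good to about 2 mm. A picture is of the moment at which its call begins: read the wrist's pose just before it. camera_params takes no time and is no camera call; for the wrist camera it gives the pose at the moment of the call.
- hand_in(): hands the job in, once; it reports no verdict.
The state is a dict: "time_s": time; "q": joint angles; "qd": joint speeds; "tau": joint torques, N m; "tool_pos": TCP position; "orientation": TCP orientation; "wrist_force": force on the tool from outside, world axes, zero at the start; "wrist_torque": the same for the moment, N m; "grip_width": finger opening in m.
Only numpy, scipy, OpenCV 4.12 (cv2) and the standard library are available. Lean on these libraries where they do the work, as an engineer would, in place of code of your own. Each camera call takes 0.05 s, during which the arm holds its last target. There are 200 camera calls.

## Working session

There is one attempt and no reset: what is moved stays moved. The work goes in short steps, Python scripts to look and compute and a tool call to move; the robot and the scene stay as the last step left them, time stands still between calls to the robot, and variables do not carry over. Pictures are saved under pics/ and viewed, about 12 in all and at most 16, crops included, and the job is handed in when it is done.

Besides the shell and the picture viewer there is one more tool, called after ">>>" as a command line: name --argument value ..., lists and objects as JSON in quotes. jog_arm: Moves the arm, as the interface text tells. Its arguments: {"type":"object","properties":{"rows":{"type":"array","items":{"type":"object","properties":{"dx":{"type":"number"},"dy":{"type":"number"},"dz":{"type":"number"},"turn":{"type":"number"},"jaw":{"type":"number"}}}},"grip_force":{"type":"number"}},"required":["rows"]}

```bash
mkdir -p pics; ls; python3 - <<'E'
from cell import *
import cv2
for n in("top","side"):
    p=camera_params(n);print(n,p)
    cv2.imwrite(f"pics/{n}0.png",capture(n)[:,:,::-1])
s=observe();print(s)
E
```

```text
pics
top {'fovy': 56.27132046777797, 'cx': 322.86800695390457, 'cy': 192.05090699096056, 'eye': array([0.49701788, 0.01584919, 1.00132006]), 'rotation': array([-0.70351822, -0.032862  ,  0.02878983,  0.70933303])}
side {'fovy': 48.654794300811986, 'cx': 320.10423447148673, 'cy': 200.93947883335153, 'eye': array([0.33269084, 0.52628156, 0.78439663]), 'rotation': array([-0.21195292, -0.07275107,  0.32108021,  0.920158  ])}
{'time_s': 0.1, 'q': array([ 1.20408338,  0.38414665,  0.01637107,  1.37107631, -0.00629743,
        1.38818011, -0.04649352]), 'qd': array([-8.33084317e-05, -2.28296231e-03,  1.69604555e-04, -3.09451781e-03,
        1.28933940e-03, -6.93973736e-04, -1.96734094e-03]), 'tau': array([ 4.85611672e-03, -6.29124713e+01,  8.48112982e-01, -3.72753024e+01,
        1.67237251e-02,  1.05226666e-02,  2.06713827e-05]), 'tool_pos': array([ 0.18687964, -0.59594048,  0.2383711 ]), 'orientation': array([ 0.57027994, -0.56955784,  0.41906684, -0.41805219]), 'wrist_force': array([-0.52605171,  0.31921868, -0.39181818]), 'wrist_torque': array([ 0.01751916,  0.00855418, -0.00480182]), 'grip_width': 0.08526318539641449}
```

View pics/top0.png

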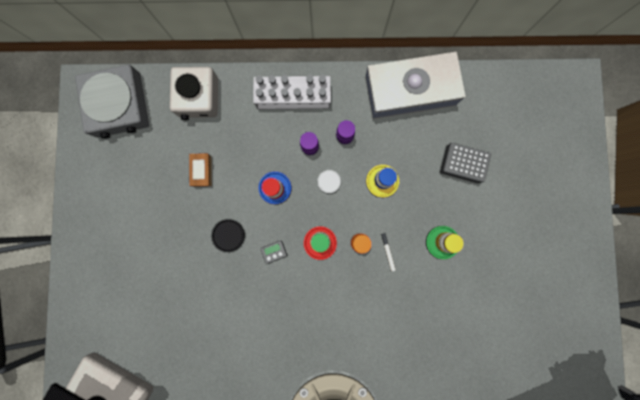

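View pics/side0.png

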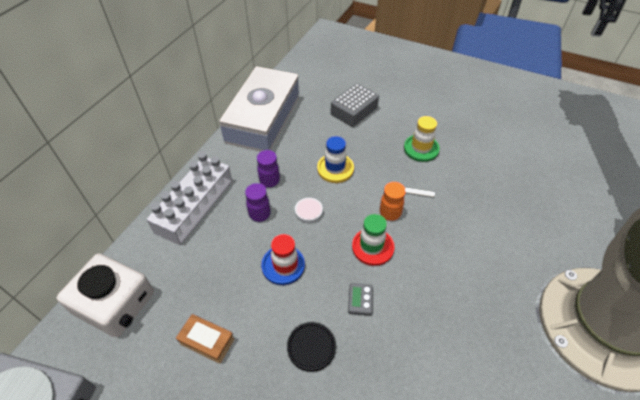

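```bash
cat > h.py <<'E'
from cell import *
import cv2, numpy as np
from scipy.spatial.transform import Rotation as R
def rot(q): return R.from_quat(np.roll(q,-1)).as_matrix()
def ray(p,uv):
    f=200/np.tan(np.radians(p['fovy']/2))
    u=np.atleast_2d(uv).astype(float)
    d=np.c_[(u[:,0]-p['cx'])/f,-(u[:,1]-p['cy'])/f,-np.ones(len(u))]
    return d@rot(p['rotation']).T
def plane(p,uv,z):
    d=ray(p,uv); e=np.array(p['eye']); return e+d*((z-e[2])/d[:,2])[:,None]
def proj(p,X):
    f=200/np.tan(np.radians(p['fovy']/2))
    c=(np.atleast_2d(X)-p['eye'])@rot(p['rotation'])
    return np.c_[p['cx']+f*c[:,0]/-c[:,2],p['cy']-f*c[:,1]/-c[:,2]]
E
python3 - <<'E'
from h import *
for n in("top","side"): print(n,proj(camera_params(n),[[.187,-.596,.239],[0,0,0.1],[0,0,0],[.187,.596,.239]]).round())
p=camera_params("wrist");print(p, observe()['tool_pos'])
t=camera_params("top");s=camera_params("side")
def show(n,a,b,za,zb): print(n,plane(t,[a],za)[0].round(3),plane(s,[b],zb)[0].round(3))
show("black dish",(228,235),(312,346),.014,.014)
show("petri",(329,181),(309,209),.016,.016)
show("redcap",(271,187),(284,243),.088,.088)
show("bluecap",(387,177),(336,144),.088,.088)
show("greencap",(320,242),(374,223),.088,.088)
show("yellowcap",(454,243),(427,124),.088,.088)
cv2.imwrite("pics/w0.png",capture("wrist")[:,:,::-1])
E
```

```text
top [[640. 382.]
 [334. 443.]
 [333. 420.]
 [ 32. 385.]]
side [[590.  26.]
 [635. 302.]
 [605. 326.]
 [446. 757.]]
{'fovy': 70.66030553059962, 'cx': 318.11347575822, 'cy': 202.12453393300092, 'eye': array([ 0.25546822, -0.57544328,  0.3721519 ]), 'rotation': array([ 0.79758714, -0.11532494,  0.08581161, -0.5858253 ])} [ 0.18687964 -0.59594048  0.2383711 ]
black dish [0.472 0.271 0.014] [0.468 0.276 0.014]
petri [0.612 0.005 0.016] [0.61  0.008 0.016]
redcap [0.59  0.148 0.088] [0.59  0.148 0.088]
bluecap [ 0.613 -0.137  0.088] [ 0.612 -0.134  0.088]
greencap [0.455 0.029 0.088] [0.455 0.032 0.088]
yellowcap [ 0.451 -0.295  0.088] [ 0.449 -0.287  0.088]
```

View pics/w0.png

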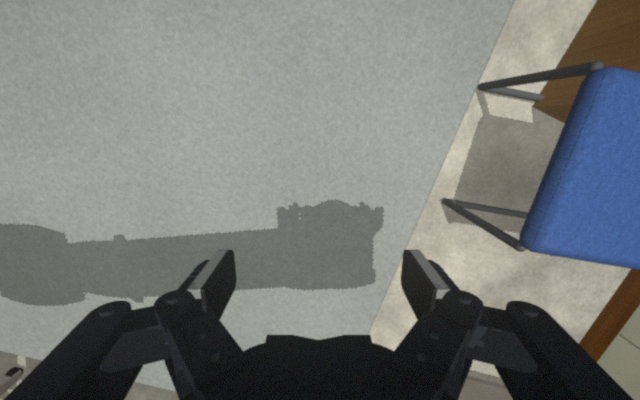

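```bash
cat > m.py <<'E'
from h import *
# hue ranges (cv2 0-180)
H={'red':[(0,5),(172,180)],'orange':[(6,16)],'yellow':[(22,35)],'green':[(45,80)],'blue':[(100,122)],'purple':[(128,150)]}
def blobs(im,c,amin=25):
    h=cv2.cvtColor(im,cv2.COLOR_RGB2HSV)
    m=np.zeros(im.shape[:2],np.uint8)
    for a,b in H[c]: m|=cv2.inRange(h,(a,100,50),(b,255,255))
    cs,_=cv2.findContours(m,cv2.RETR_EXTERNAL,cv2.CHAIN_APPROX_NONE)
    return [(k,cv2.contourArea(k)) for k in cs if cv2.contourArea(k)>amin]
E
python3 - <<'E'
from m import *
t=camera_params("top");im=capture("top")
for c in H:
    for k,a in blobs(im,c):
        (x,y),r=cv2.minEnclosingCircle(k); 
        z=plane(t,[(x,y)],.014)[0];zz=plane(t,[(x,y)],.084)[0]
        print(c,a,(round(x),round(y)),round(r,1),'bench',z.round(3)[:2],'top',zz.round(3)[:2])
q=observe()['orientation'];print(rot(q).round(3))
big=cv2.resize(im[115:275,200:475],None,fx=2.9,fy=2.9,interpolation=cv2.INTER_CUBIC)
cv2.imwrite("pics/crop.png",big[:,:,::-1])
E
```

```text
red 852.0 (320, 243) 16.9 bench [0.45 0.03] top [0.454 0.029]
red 225.0 (271, 187) 9.2 bench [0.599 0.159] top [0.591 0.149]
orange 300.5 (360, 244) 10.7 bench [ 0.447 -0.076] top [ 0.451 -0.07 ]
orange 82.0 (627, 199) 12.5 bench [ 0.559 -0.78 ] top [ 0.554 -0.723]
orange 152.0 (627, 181) 14.6 bench [ 0.605 -0.783] top [ 0.598 -0.727]
orange 612.0 (200, 170) 18.2 bench [0.647 0.35 ] top [0.636 0.326]
orange 542.0 (628, 144) 22.6 bench [ 0.704 -0.795] top [ 0.689 -0.737]
orange 32.5 (623, 114) 9.4 bench [ 0.787 -0.787] top [ 0.766 -0.73 ]
orange 2639.5 (308, 44) 281.5 bench [0.993 0.057] top [0.958 0.054]
yellow 263.5 (453, 243) 9.7 bench [ 0.447 -0.318] top [ 0.45  -0.295]
yellow 27.0 (442, 242) 8.6 bench [ 0.451 -0.289] top [ 0.454 -0.268]
yellow 396.0 (382, 181) 16.5 bench [ 0.612 -0.136] top [ 0.604 -0.126]
green 219.0 (320, 242) 8.9 bench [0.451 0.031] top [0.454 0.03 ]
green 391.5 (442, 242) 16.7 bench [ 0.449 -0.29 ] top [ 0.452 -0.268]
blue 795.0 (274, 188) 16.5 bench [0.597 0.15 ] top [0.59 0.14]
blue 211.0 (387, 177) 8.6 bench [ 0.623 -0.15 ] top [ 0.614 -0.138]
purple 283.5 (308, 143) 11.1 bench [0.716 0.059] top [0.7   0.056]
purple 303.0 (346, 132) 11.4 bench [ 0.745 -0.042] top [ 0.727 -0.038]
[[ 0.299 -0.     0.954]
 [-0.954  0.001  0.299]
 [-0.001 -1.     0.   ]]
```

View pics/crop.png

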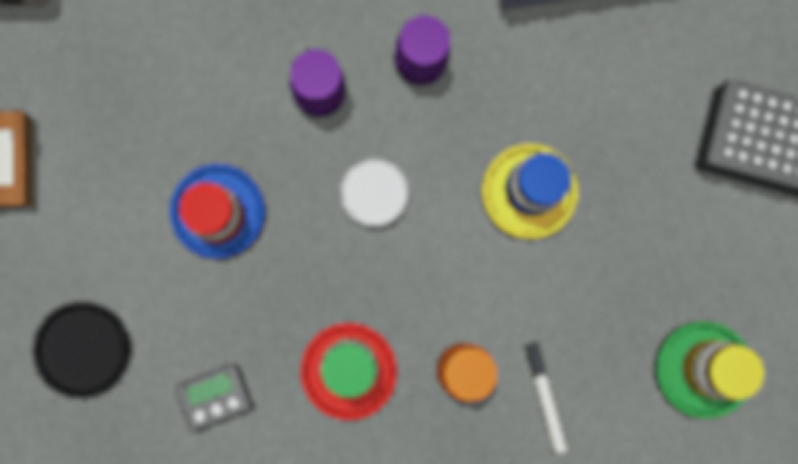

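>>> jog_arm --rows '[{"dx": 0.88,"dy": 1,"dz": -0.1,"jaw": 85},{"dx": 0.88,"dy": 1,"dz": -0.1},{"dx": 0.88,"dy": 1,"dz": -0.1},{"dx": 0.88,"dy": 1,"dz": -0.1},{"dx": 0.88,"dy": 1,"dz": -0.1},{"dx": 0.88,"dy": 1,"dz": -0.1},{"dx": 0.88,"dy": 1,"dz": -0.1},{"dx": 0.88,"dy": 1,"dz": -0.1},{"dx": 0.88,"dy": 1,"dz": -0.1},{"dx": 0.88,"dy": 1,"dz": -0.1},{"dx": 0.88,"dy": 1,"dz": -0.1},{"dx": 0,"dy": 0}]'

```text
$.rows[0]: bad value
```

>>> jog_arm --rows '[{"dx": 0.88,"dy": 1.0,"dz": -0.1,"turn": 0,"jaw": 85},{"dx": 0.88,"dy": 1.0,"dz": -0.1,"turn": 0,"jaw": 85},{"dx": 0.88,"dy": 1.0,"dz": -0.1,"turn": 0,"jaw": 85},{"dx": 0.88,"dy": 1.0,"dz": -0.1,"turn": 0,"jaw": 85},{"dx": 0.88,"dy": 1.0,"dz": -0.1,"turn": 0,"jaw": 85},{"dx": 0.88,"dy": 1.0,"dz": -0.1,"turn": 0,"jaw": 85},{"dx": 0.88,"dy": 1.0,"dz": -0.1,"turn": 0,"jaw": 85},{"dx": 0.88,"dy": 1.0,"dz": -0.1,"turn": 0,"jaw": 85},{"dx": 0.88,"dy": 1.0,"dz": -0.1,"turn": 0,"jaw": 85},{"dx": 0.88,"dy": 1.0,"dz": -0.1,"turn": 0,"jaw": 85},{"dx": 0.88,"dy": 1.0,"dz": -0.1,"turn": 0,"jaw": 85},{"dx": 0,"dy": 0,"dz": 0,"turn": 0,"jaw": 85}]'

```text
time_s: 1.4
tool_pos: [0.4325, -0.3161, 0.2114]
orientation: [0.573, -0.571, 0.416, -0.416]
wrist_force: [-0.5, -0.6, -1.5]
grip_width: 0.0849
```

```bash
python3 - <<'E'
from m import *
s=observe();print(s['tool_pos'].round(4))
p=camera_params("wrist");im=capture("wrist")
cv2.imwrite("pics/w1.png",im[:,:,::-1])
for c in('yellow','green'):
    for k,a in blobs(im,c,200):
        (x,y),r=cv2.minEnclosingCircle(k);print(c,a,(x,y),r,plane(p,[(x,y)],.088)[0].round(3),plane(p,[(x,y)],.014)[0].round(3))
print(proj(p,[[.45,-.291,.088],[.449,-.29,.014],s['tool_pos']]).round())
E
```

```text
[ 0.4325 -0.3161  0.2114]
yellow 1751.5 (303.2919616699219, 173.14845275878906) 24.37190818786621 [ 0.451 -0.296  0.088] [ 0.436 -0.297  0.014]
yellow 363.0 (210.0, 0.0) 26.000099182128906 [ 0.56  -0.186  0.088] [ 0.577 -0.155  0.014]
green 1863.5 (303.7901306152344, 161.25086975097656) 36.93360900878906 [ 0.461 -0.294  0.088] [ 0.45  -0.293  0.014]
green 1144.0 (15.0, 63.0) 29.15485954284668 [ 0.466 -0.041  0.088] [0.456 0.032 0.014]
[[297. 172.]
 [301. 161.]
 [317. 260.]]
```

View pics/w1.png

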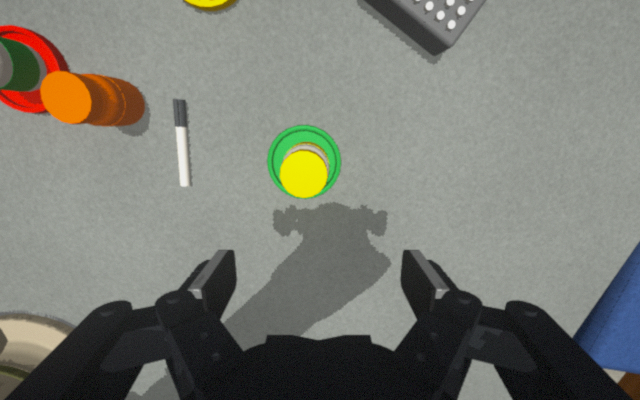

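>>> jog_arm --rows '[{"dx": 0.37,"dy": 0.44,"dz": -0.8,"turn": 0,"jaw": 85},{"dx": 0.37,"dy": 0.44,"dz": -0.8,"turn": 0,"jaw": 85},{"dx": 0,"dy": 0,"dz": -0.8,"turn": 0,"jaw": 85},{"dx": 0,"dy": 0,"dz": -0.8,"turn": 0,"jaw": 85},{"dx": 0,"dy": 0,"dz": 0,"turn": 0,"jaw": 85},{"dx": 0,"dy": 0,"dz": 0,"turn": 0,"jaw": 85}]'

```text
time_s: 2.05
tool_pos: [0.4469, -0.3002, 0.132]
orientation: [-0.57, 0.57, -0.419, 0.419]
wrist_force: [0.6, -0.0, 0.5]
grip_width: 0.0852
```

>>> jog_arm --rows '[{"dx": 0.15,"dy": 0.2,"dz": -0.9,"turn": 0,"jaw": 85},{"dx": 0,"dy": 0,"dz": -0.9,"turn": 0,"jaw": 85},{"dx": 0,"dy": 0,"dz": -0.9,"turn": 0,"jaw": 85},{"dx": 0,"dy": 0,"dz": -0.75,"turn": 0,"jaw": 85},{"dx": 0,"dy": 0,"dz": 0,"turn": 0,"jaw": 85},{"dx": 0,"dy": 0,"dz": 0,"turn": 0,"jaw": 35},{"dx": 0,"dy": 0,"dz": 0,"turn": 0,"jaw": 35},{"dx": 0,"dy": 0,"dz": 0,"turn": 0,"jaw": 35},{"dx": 0,"dy": 0,"dz": 0,"turn": 0,"jaw": 35},{"dx": 0,"dy": 0,"dz": 0,"turn": 0,"jaw": 35}]' --grip_force 40

```text
time_s: 3.05
tool_pos: [0.4522, -0.295, 0.0477]
orientation: [0.57, -0.57, 0.418, -0.42]
wrist_force: [-2.3, 2.2, 7.7]
grip_width: 0.0483
```

>>> jog_arm --rows '[{"dx": 0,"dy": 0,"dz": 1,"turn": 0,"jaw": 35},{"dx": 0,"dy": 0,"dz": 1,"turn": 0,"jaw": 35},{"dx": 0,"dy": 0,"dz": 1,"turn": 0,"jaw": 35},{"dx": 0,"dy": 0,"dz": 1,"turn": 0,"jaw": 35},{"dx": 0,"dy": 0,"dz": 1,"turn": 0,"jaw": 35},{"dx": 0,"dy": 0,"dz": 0.4,"turn": 0,"jaw": 35},{"dx": 0,"dy": 0,"dz": 0,"turn": 0,"jaw": 35},{"dx": 0,"dy": 0,"dz": 0,"turn": 0,"jaw": 35}]'

```text
time_s: 3.85
tool_pos: [0.4508, -0.2942, 0.1797]
orientation: [-0.57, 0.57, -0.419, 0.418]
wrist_force: [-0.3, 0.2, -1.5]
grip_width: 0.0484
```

```bash
python3 - <<'E'
from m import *
s=observe();print(s['tool_pos'].round(4),s['grip_width'],s['wrist_force'])
cv2.imwrite("pics/s1.png",capture("side")[:,:,::-1])
E
```

```text
[ 0.4508 -0.2942  0.1797] 0.048397510583302536 [-0.33562609  0.23360407 -1.54958148]
```

View pics/s1.png

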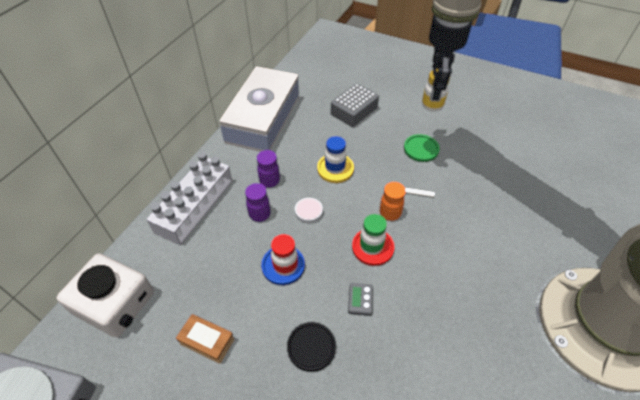

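>>> jog_arm --rows '[{"dx": 0.07,"dy": 1,"dz": 0,"turn": 0,"jaw": 35},{"dx": 0.07,"dy": 1,"dz": 0,"turn": 0,"jaw": 35},{"dx": 0.07,"dy": 1,"dz": 0,"turn": 0,"jaw": 35},{"dx": 0.07,"dy": 1,"dz": 0,"turn": 0,"jaw": 35},{"dx": 0.07,"dy": 1,"dz": 0,"turn": 0,"jaw": 35},{"dx": 0.07,"dy": 1,"dz": 0,"turn": 0,"jaw": 35},{"dx": 0.07,"dy": 1,"dz": 0,"turn": 0,"jaw": 35},{"dx": 0.07,"dy": 1,"dz": 0,"turn": 0,"jaw": 35},{"dx": 0.07,"dy": 1,"dz": 0,"turn": 0,"jaw": 35},{"dx": 0.07,"dy": 1,"dz": 0,"turn": 0,"jaw": 35},{"dx": 0.07,"dy": 1,"dz": 0,"turn": 0,"jaw": 35},{"dx": 0.07,"dy": 1,"dz": 0,"turn": 0,"jaw": 35}]'

```text
time_s: 5.1
tool_pos: [0.4714, 0.0066, 0.1791]
orientation: [-0.569, 0.57, -0.419, 0.418]
wrist_force: [0.2, -0.5, -1.1]
grip_width: 0.0482
```

>>> jog_arm --rows '[{"dx": 0,"dy": 1,"dz": 0,"turn": 0,"jaw": 35},{"dx": 0,"dy": 1,"dz": 0,"turn": 0,"jaw": 35},{"dx": 0,"dy": 1,"dz": 0,"turn": 0,"jaw": 35},{"dx": 0,"dy": 1,"dz": 0,"turn": 0,"jaw": 35},{"dx": 0,"dy": 1,"dz": 0,"turn": 0,"jaw": 35},{"dx": 0,"dy": 1,"dz": 0,"turn": 0,"jaw": 35},{"dx": 0,"dy": 1,"dz": 0,"turn": 0,"jaw": 35},{"dx": 0,"dy": 1,"dz": 0,"turn": 0,"jaw": 35},{"dx": 0,"dy": 1,"dz": 0,"turn": 0,"jaw": 35},{"dx": 0,"dy": 1,"dz": 0,"turn": 0,"jaw": 35},{"dx": 0,"dy": 0.6,"dz": 0,"turn": 0,"jaw": 35},{"dx": 0,"dy": 0,"dz": 0,"turn": 0,"jaw": 35}]'

```text
time_s: 6.3
tool_pos: [0.4707, 0.273, 0.179]
orientation: [-0.57, 0.571, -0.418, 0.416]
wrist_force: [-0.0, 0.2, -1.3]
grip_width: 0.0483
```

```bash
python3 - <<'E'
from m import *
s=observe();print(s['tool_pos'].round(4),s['q'].round(2))
p=camera_params("wrist");im=capture("wrist")
cv2.imwrite("pics/w2.png",im[:,:,::-1])
v=proj(p,[[.472,.272,.014]]);print(v)
m=cv2.inRange(im,(0,0,0),(70,70,70))
cs,_=cv2.findContours(m,cv2.RETR_EXTERNAL,cv2.CHAIN_APPROX_NONE)
for k in cs:
    if cv2.contourArea(k)>500:
        (x,y),r=cv2.minEnclosingCircle(k);print((x,y),r,cv2.boundingRect(k),plane(p,[(x,y)],.014)[0].round(3))
E
```

```text
[0.4707 0.273  0.179 ] [-0.05  0.31 -0.64  1.66  0.2   1.24 -2.  ]
[[318.98831995 185.83735382]]
(318.5, 399.0) 294.5000915527344 (24, 241, 590, 159) [0.181 0.18  0.014]
(318.2344055175781, 184.52857971191406) 39.17414855957031 (280, 146, 78, 66) [0.473 0.273 0.014]
(610.3859252929688, 25.62220001220703) 27.733755111694336 (583, 0, 50, 49) [0.7   0.06  0.014]
```

View pics/w2.png

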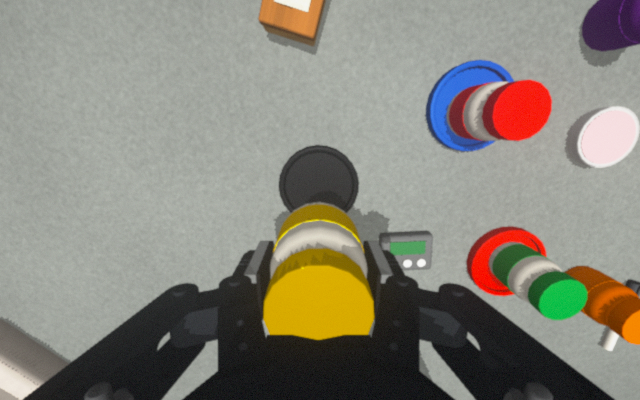

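>>> jog_arm --rows '[{"dx": 0,"dy": 0.08,"dz": -1,"turn": 0,"jaw": 35},{"dx": 0,"dy": 0,"dz": -1,"turn": 0,"jaw": 35},{"dx": 0,"dy": 0,"dz": -1,"turn": 0,"jaw": 35},{"dx": 0,"dy": 0,"dz": -1,"turn": 0,"jaw": 35},{"dx": 0,"dy": 0,"dz": -0.8,"turn": 0,"jaw": 35},{"dx": 0,"dy": 0,"dz": -0.4,"turn": 0,"jaw": 35},{"dx": 0,"dy": 0,"dz": 0,"turn": 0,"jaw": 35},{"dx": 0,"dy": 0,"dz": 0,"turn": 0,"jaw": 35}]'

```text
time_s: 7.15
tool_pos: [0.4726, 0.2721, 0.0507]
orientation: [0.57, -0.57, 0.419, -0.419]
wrist_force: [-0.6, -0.5, -0.9]
grip_width: 0.0482
```

>>> jog_arm --rows '[{"dx": 0,"dy": 0,"dz": 0,"turn": 0,"jaw": 60},{"dx": 0,"dy": 0,"dz": 0,"turn": 0,"jaw": 85},{"dx": 0,"dy": 0,"dz": 0,"turn": 0,"jaw": 85},{"dx": 0,"dy": 0,"dz": 0,"turn": 0,"jaw": 85},{"dx": 0,"dy": 0,"dz": 0.5,"turn": 0,"jaw": 85},{"dx": 0,"dy": 0,"dz": 1,"turn": 0,"jaw": 85},{"dx": 0,"dy": 0,"dz": 1,"turn": 0,"jaw": 85},{"dx": 0,"dy": 0,"dz": 1,"turn": 0,"jaw": 85},{"dx": 0,"dy": 0,"dz": 1,"turn": 0,"jaw": 85},{"dx": 0,"dy": 0,"dz": 0,"turn": 0,"jaw": 85}]'

```text
time_s: 8.15
tool_pos: [0.4739, 0.2742, 0.1678]
orientation: [0.572, -0.568, 0.417, -0.42]
wrist_force: [0.1, 0.9, 0.1]
grip_width: 0.0854
```

```bash
python3 - <<'E'
from m import *
s=observe();print(s['tool_pos'].round(4),s['q'].round(2))
cv2.imwrite("pics/s2.png",capture("side")[:,:,::-1])
p=camera_params("wrist");im=capture("wrist")
for c in('yellow','green','red'):
    for k,a in blobs(im,c,200):
        (x,y),r=cv2.minEnclosingCircle(k);print(c,a,(x,y),r,plane(p,[(x,y)],.088)[0].round(3),plane(p,[(x,y)],.014)[0].round(3))
E
```

```text
[0.4739 0.2742 0.1678] [-0.06  0.32 -0.64  1.67  0.21  1.21 -2.01]
yellow 2421.5 (319.5, 215.5) 29.025949478149414 [0.472 0.271 0.088] [0.448 0.263 0.014]
yellow 265.0 (319.5, 196.0) 26.669370651245117 [0.487 0.276 0.088] [0.468 0.27  0.014]
green 2169.5 (569.1129150390625, 306.5) 31.21327018737793 [0.457 0.037 0.088] [ 0.428 -0.052  0.014]
green 850.0 (525.124267578125, 273.29931640625) 26.002532958984375 [0.475 0.09  0.088] [0.452 0.019 0.014]
red 2247.0 (513.5, 268.0) 41.967350006103516 [0.476 0.102 0.088] [0.454 0.035 0.014]
red 720.0 (480.1900939941406, 113.2635269165039) 30.12307357788086 [0.58  0.185 0.088] [0.594 0.147 0.014]
red 3661.0 (526.5, 112.0) 39.01612091064453 [0.591 0.154 0.088] [0.608 0.104 0.014]
```

View pics/s2.png

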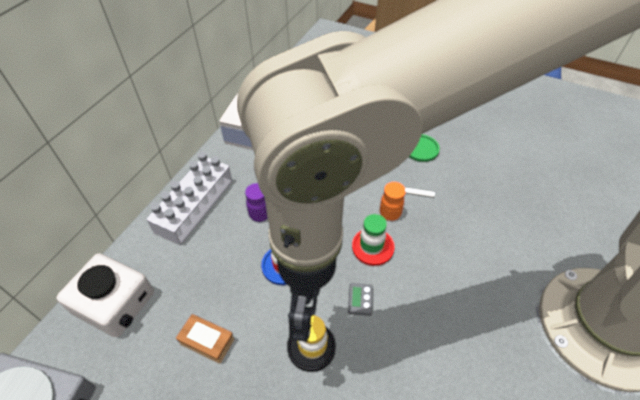

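>>> jog_arm --rows '[{"dx": -0.06,"dy": -0.96,"dz": 0,"turn": 0,"jaw": 85},{"dx": -0.06,"dy": -0.96,"dz": 0,"turn": 0,"jaw": 85},{"dx": -0.06,"dy": -0.96,"dz": 0,"turn": 0,"jaw": 85},{"dx": -0.06,"dy": -0.96,"dz": 0,"turn": 0,"jaw": 85},{"dx": -0.06,"dy": -0.96,"dz": 0,"turn": 0,"jaw": 85},{"dx": -0.06,"dy": -0.96,"dz": 0,"turn": 0,"jaw": 85},{"dx": -0.06,"dy": -0.96,"dz": 0,"turn": 0,"jaw": 85},{"dx": -0.06,"dy": -0.96,"dz": 0,"turn": 0,"jaw": 85},{"dx": -0.06,"dy": -0.96,"dz": 0,"turn": 0,"jaw": 85},{"dx": -0.06,"dy": -0.96,"dz": 0,"turn": 0,"jaw": 85},{"dx": 0,"dy": 0,"dz": 0,"turn": 0,"jaw": 80},{"dx": 0,"dy": 0,"dz": 0,"turn": 0,"jaw": 80}]'

```text
time_s: 9.45
tool_pos: [0.4567, 0.0324, 0.1624]
orientation: [-0.569, 0.57, -0.419, 0.418]
wrist_force: [0.1, 0.3, 0.5]
grip_width: 0.0803
```

```bash
python3 - <<'E'
from m import *
s=observe();print(s['tool_pos'].round(4),s['q'].round(2))
p=camera_params("wrist");im=capture("wrist")
for c in('green','red','orange'):
    for k,a in blobs(im,c,200):
        (x,y),r=cv2.minEnclosingCircle(k);print(c,a,(x,y),r,plane(p,[(x,y)],.088)[0].round(3),plane(p,[(x,y)],.014)[0].round(3))
E
```

```text
[0.4567 0.0324 0.1624] [ 0.34  0.11 -0.51  1.9   0.06  1.15 -1.46]
green 4574.5 (584.6654663085938, 276.11151123046875) 44.033058166503906 [ 0.471 -0.197  0.088] [ 0.452 -0.286  0.014]
green 2346.0 (321.2881164550781, 216.3497772216797) 28.161415100097656 [0.456 0.029 0.088] [0.431 0.02  0.014]
green 516.0 (195.0, 177.0) 20.880712509155273 [0.457 0.129 0.088] [0.433 0.156 0.014]
red 2167.0 (318.6389465332031, 195.765869140625) 41.91088104248047 [0.471 0.036 0.088] [0.452 0.03  0.014]
red 599.5 (238.0, 13.5) 27.53643798828125 [0.571 0.121 0.088] [0.588 0.146 0.014]
red 453.5 (213.5, 1.0) 24.520498275756836 [0.574 0.138 0.088] [0.591 0.168 0.014]
orange 1802.0 (423.0416564941406, 239.0416717529297) 42.57948303222656 [ 0.462 -0.055  0.088] [ 0.439 -0.093  0.014]
```

Aligned (jar at 0.456, 0.030). Descend and grip.

>>> jog_arm --rows '[{"dx": 0,"dy": -0.08,"dz": -0.95,"turn": 0,"jaw": 80},{"dx": 0,"dy": 0,"dz": -0.95,"turn": 0,"jaw": 80},{"dx": 0,"dy": 0,"dz": -0.95,"turn": 0,"jaw": 80},{"dx": 0,"dy": 0,"dz": -0.95,"turn": 0,"jaw": 80},{"dx": 0,"dy": 0,"dz": -0.8,"turn": 0,"jaw": 80},{"dx": 0,"dy": 0,"dz": 0,"turn": 0,"jaw": 80},{"dx": 0,"dy": 0,"dz": 0,"turn": 0,"jaw": 35},{"dx": 0,"dy": 0,"dz": 0,"turn": 0,"jaw": 35},{"dx": 0,"dy": 0,"dz": 0,"turn": 0,"jaw": 35},{"dx": 0,"dy": 0,"dz": 0,"turn": 0,"jaw": 35},{"dx": 0,"dy": 0,"dz": 0,"turn": 0,"jaw": 35}]'

```text
time_s: 10.6
tool_pos: [0.4582, 0.0312, 0.0496]
orientation: [0.571, -0.569, 0.418, -0.419]
wrist_force: [-2.0, 1.6, 6.2]
grip_width: 0.0481
```

>>> jog_arm --rows '[{"dx": 0,"dy": 0,"dz": 1,"turn": 0,"jaw": 35},{"dx": 0,"dy": 0,"dz": 1,"turn": 0,"jaw": 35},{"dx": 0,"dy": 0,"dz": 1,"turn": 0,"jaw": 35},{"dx": 0,"dy": 0,"dz": 1,"turn": 0,"jaw": 35},{"dx": 0,"dy": 0,"dz": 1,"turn": 0,"jaw": 35},{"dx": 0,"dy": 0,"dz": 0.4,"turn": 0,"jaw": 35},{"dx": 0,"dy": 0,"dz": 0,"turn": 0,"jaw": 35}]'

```text
time_s: 11.3
tool_pos: [0.4583, 0.0308, 0.1847]
orientation: [0.571, -0.569, 0.417, -0.42]
wrist_force: [0.4, -0.7, -0.7]
grip_width: 0.048
```

>>> jog_arm --rows '[{"dx": -0.02,"dy": -1,"dz": 0,"turn": 0,"jaw": 35},{"dx": -0.02,"dy": -1,"dz": 0,"turn": 0,"jaw": 35},{"dx": -0.02,"dy": -1,"dz": 0,"turn": 0,"jaw": 35},{"dx": -0.02,"dy": -1,"dz": 0,"turn": 0,"jaw": 35},{"dx": -0.02,"dy": -1,"dz": 0,"turn": 0,"jaw": 35},{"dx": -0.02,"dy": -1,"dz": 0,"turn": 0,"jaw": 35},{"dx": -0.02,"dy": -1,"dz": 0,"turn": 0,"jaw": 35},{"dx": -0.02,"dy": -1,"dz": 0,"turn": 0,"jaw": 35},{"dx": -0.02,"dy": -1,"dz": 0,"turn": 0,"jaw": 35},{"dx": -0.02,"dy": -1,"dz": 0,"turn": 0,"jaw": 35},{"dx": -0.02,"dy": -1,"dz": 0,"turn": 0,"jaw": 35},{"dx": -0.02,"dy": -1,"dz": 0,"turn": 0,"jaw": 35}]'

```text
time_s: 12.5
tool_pos: [0.4504, -0.27, 0.1812]
orientation: [-0.57, 0.57, -0.419, 0.418]
wrist_force: [0.2, 1.0, -0.2]
grip_width: 0.0481
```

>>> jog_arm --rows '[{"dx": 0,"dy": -0.92,"dz": 0,"turn": 0,"jaw": 35},{"dx": 0,"dy": 0,"dz": 0,"turn": 0,"jaw": 35},{"dx": 0,"dy": 0,"dz": 0,"turn": 0,"jaw": 35},{"dx": 0,"dy": 0,"dz": -1,"turn": 0,"jaw": 35},{"dx": 0,"dy": 0,"dz": -1,"turn": 0,"jaw": 35},{"dx": 0,"dy": 0,"dz": -1,"turn": 0,"jaw": 35},{"dx": 0,"dy": 0,"dz": -1,"turn": 0,"jaw": 35},{"dx": 0,"dy": 0,"dz": -0.8,"turn": 0,"jaw": 35},{"dx": 0,"dy": 0,"dz": -0.42,"turn": 0,"jaw": 35},{"dx": 0,"dy": 0,"dz": 0,"turn": 0,"jaw": 35},{"dx": 0,"dy": 0,"dz": 0,"turn": 0,"jaw": 35}]'

```text
time_s: 13.6
tool_pos: [0.4517, -0.2918, 0.0529]
orientation: [0.57, -0.57, 0.418, -0.418]
wrist_force: [0.0, -1.1, -0.3]
grip_width: 0.0481
```

>>> jog_arm --rows '[{"dx": 0,"dy": 0,"dz": 0,"turn": 0,"jaw": 60},{"dx": 0,"dy": 0,"dz": 0,"turn": 0,"jaw": 85},{"dx": 0,"dy": 0,"dz": 0,"turn": 0,"jaw": 85},{"dx": 0,"dy": 0,"dz": 0,"turn": 0,"jaw": 85},{"dx": 0,"dy": 0,"dz": 0.5,"turn": 0,"jaw": 85},{"dx": 0,"dy": 0,"dz": 1,"turn": 0,"jaw": 85},{"dx": 0,"dy": 0,"dz": 1,"turn": 0,"jaw": 85},{"dx": 0,"dy": 0,"dz": 1,"turn": 0,"jaw": 85},{"dx": 0,"dy": 0,"dz": 1,"turn": 0,"jaw": 85},{"dx": 0,"dy": 0,"dz": 0,"turn": 0,"jaw": 85}]'

```text
time_s: 14.6
tool_pos: [0.4533, -0.2934, 0.17]
orientation: [0.57, -0.57, 0.416, -0.421]
wrist_force: [-0.2, 0.1, 0.5]
grip_width: 0.0851
```

```bash
python3 - <<'E'
from m import *
s=observe();print(s['tool_pos'].round(4),s['q'].round(2))
p=camera_params("wrist");im=capture("wrist")
cv2.imwrite("pics/w3.png",im[:,:,::-1])
for c in('green','yellow'):
    for k,a in blobs(im,c,200):
        (x,y),r=cv2.minEnclosingCircle(k);print(c,a,(x,y),r,plane(p,[(x,y)],.088)[0].round(3),plane(p,[(x,y)],.014)[0].round(3))
E
```

```text
[ 0.4533 -0.2934  0.17  ] [ 0.72  0.25 -0.24  1.7   0.06  1.18 -0.8 ]
green 5459.0 (314.7842712402344, 197.8144989013672) 45.48563766479492 [ 0.464 -0.289  0.088] [ 0.444 -0.294  0.014]
yellow 1704.5 (206.5, 0.0) 43.500099182128906 [ 0.572 -0.181  0.088] [ 0.589 -0.149  0.014]
```

View pics/w3.png

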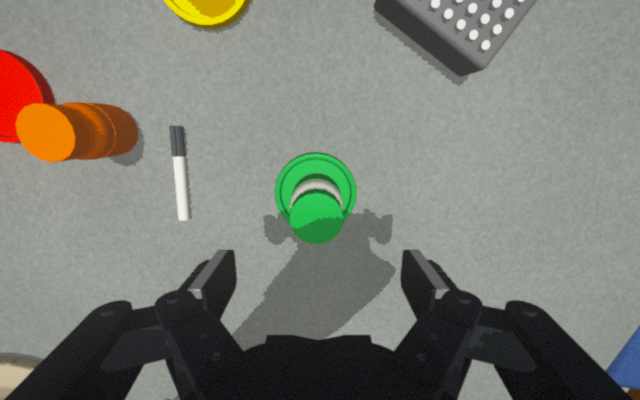

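>>> jog_arm --rows '[{"dx": 0.31,"dy": 0.98,"dz": 0,"turn": 0,"jaw": 85},{"dx": 0.31,"dy": 0.98,"dz": 0,"turn": 0,"jaw": 85},{"dx": 0.31,"dy": 0.98,"dz": 0,"turn": 0,"jaw": 85},{"dx": 0.31,"dy": 0.98,"dz": 0,"turn": 0,"jaw": 85},{"dx": 0.31,"dy": 0.98,"dz": 0,"turn": 0,"jaw": 85},{"dx": 0.31,"dy": 0.98,"dz": 0,"turn": 0,"jaw": 85},{"dx": 0.31,"dy": 0.98,"dz": 0,"turn": 0,"jaw": 85},{"dx": 0.31,"dy": 0.98,"dz": 0,"turn": 0,"jaw": 85},{"dx": 0.31,"dy": 0.98,"dz": 0,"turn": 0,"jaw": 85},{"dx": 0.31,"dy": 0.98,"dz": 0,"turn": 0,"jaw": 85},{"dx": 0.31,"dy": 0.98,"dz": 0,"turn": 0,"jaw": 85},{"dx": 0.31,"dy": 0.98,"dz": 0,"turn": 0,"jaw": 85}]'

```text
time_s: 15.85
tool_pos: [0.5439, 0.0026, 0.1644]
orientation: [-0.57, 0.57, -0.419, 0.418]
wrist_force: [0.9, -0.9, 1.5]
grip_width: 0.0851
```

>>> jog_arm --rows '[{"dx": 0.31,"dy": 0.98,"dz": 0,"turn": 0,"jaw": 85},{"dx": 0.31,"dy": 0.98,"dz": 0,"turn": 0,"jaw": 85},{"dx": 0.31,"dy": 0.98,"dz": 0,"turn": 0,"jaw": 85},{"dx": 0.31,"dy": 0.98,"dz": 0,"turn": 0,"jaw": 85},{"dx": 0.31,"dy": 0.98,"dz": 0,"turn": 0,"jaw": 85},{"dx": 0.31,"dy": 0.98,"dz": 0,"turn": 0,"jaw": 85},{"dx": 0,"dy": 0,"dz": 0,"turn": 0,"jaw": 85},{"dx": 0,"dy": 0,"dz": 0,"turn": 0,"jaw": 85}]'

```text
time_s: 16.65
tool_pos: [0.5902, 0.149, 0.1642]
orientation: [-0.57, 0.571, -0.419, 0.418]
wrist_force: [-0.3, -0.9, 0.3]
grip_width: 0.0848
```

```bash
python3 - <<'E'
from m import *
s=observe();print(s['tool_pos'].round(4),s['q'].round(2))
p=camera_params("wrist");im=capture("wrist")
for c in('blue','red'):
    for k,a in blobs(im,c,200):
        (x,y),r=cv2.minEnclosingCircle(k);print(c,a,(x,y),r,plane(p,[(x,y)],.088)[0].round(3),plane(p,[(x,y)],.014)[0].round(3))
E
```

```text
[0.5902 0.149  0.1642] [ 0.05  0.44 -0.47  1.51  0.2   1.25 -1.71]
blue 1258.0 (632.3636474609375, 280.0) 26.833683013916016 [ 0.613 -0.123  0.088] [ 0.597 -0.226  0.014]
blue 1070.0 (583.5, 248.0) 29.618505477905273 [ 0.627 -0.067  0.088] [ 0.616 -0.151  0.014]
blue 2645.5 (319.6047668457031, 182.38571166992188) 41.96924591064453 [0.614 0.155 0.088] [0.599 0.149 0.014]
red 3083.5 (377.25341796875, 322.5) 36.83162307739258 [0.508 0.067 0.088] [0.455 0.031 0.014]
red 2429.5 (318.60638427734375, 209.56382751464844) 28.764814376831055 [0.593 0.149 0.088] [0.57  0.142 0.014]
```

>>> jog_arm --rows '[{"dx": 0.1,"dy": 0,"dz": -0.95,"turn": 0,"jaw": 85},{"dx": 0,"dy": 0,"dz": -0.95,"turn": 0,"jaw": 85},{"dx": 0,"dy": 0,"dz": -0.95,"turn": 0,"jaw": 85},{"dx": 0,"dy": 0,"dz": -0.95,"turn": 0,"jaw": 85},{"dx": 0,"dy": 0,"dz": -0.9,"turn": 0,"jaw": 85},{"dx": 0,"dy": 0,"dz": 0,"turn": 0,"jaw": 80},{"dx": 0,"dy": 0,"dz": 0,"turn": 0,"jaw": 35},{"dx": 0,"dy": 0,"dz": 0,"turn": 0,"jaw": 35},{"dx": 0,"dy": 0,"dz": 0,"turn": 0,"jaw": 35},{"dx": 0,"dy": 0,"dz": 0,"turn": 0,"jaw": 35},{"dx": 0,"dy": 0,"dz": 0,"turn": 0,"jaw": 35}]'

```text
time_s: 17.8
tool_pos: [0.5946, 0.1487, 0.0497]
orientation: [0.571, -0.569, 0.418, -0.42]
wrist_force: [-0.8, -0.4, 7.0]
grip_width: 0.0482
```

>>> jog_arm --rows '[{"dx": 0,"dy": 0,"dz": 1,"turn": 0,"jaw": 35},{"dx": 0,"dy": 0,"dz": 1,"turn": 0,"jaw": 35},{"dx": 0,"dy": 0,"dz": 1,"turn": 0,"jaw": 35},{"dx": 0,"dy": 0,"dz": 1,"turn": 0,"jaw": 35},{"dx": 0,"dy": 0,"dz": 1,"turn": 0,"jaw": 35},{"dx": 0,"dy": 0,"dz": 0.4,"turn": 0,"jaw": 35},{"dx": 0,"dy": 0,"dz": 0,"turn": 0,"jaw": 35}]'

```text
time_s: 18.5
tool_pos: [0.5941, 0.149, 0.1843]
orientation: [0.571, -0.569, 0.418, -0.419]
wrist_force: [-0.5, -0.6, -1.9]
grip_width: 0.048
```

>>> jog_arm --rows '[{"dx": -0.94,"dy": -0.79,"dz": 0,"turn": 0,"jaw": 35},{"dx": -0.94,"dy": -0.79,"dz": 0,"turn": 0,"jaw": 35},{"dx": -0.94,"dy": -0.79,"dz": 0,"turn": 0,"jaw": 35},{"dx": -0.94,"dy": -0.79,"dz": 0,"turn": 0,"jaw": 35},{"dx": -0.94,"dy": -0.79,"dz": 0,"turn": 0,"jaw": 35},{"dx": -0.94,"dy": -0.79,"dz": 0,"turn": 0,"jaw": 35},{"dx": 0,"dy": 0,"dz": 0,"turn": 0,"jaw": 35},{"dx": 0,"dy": 0,"dz": 0,"turn": 0,"jaw": 35}]'

```text
time_s: 19.3
tool_pos: [0.4516, 0.0296, 0.1817]
orientation: [-0.569, 0.57, -0.419, 0.419]
wrist_force: [0.3, 0.2, -1.0]
grip_width: 0.0483
```

>>> jog_arm --rows '[{"dx": 0,"dy": 0,"dz": -1,"turn": 0,"jaw": 35},{"dx": 0,"dy": 0,"dz": -1,"turn": 0,"jaw": 35},{"dx": 0,"dy": 0,"dz": -1,"turn": 0,"jaw": 35},{"dx": 0,"dy": 0,"dz": -1,"turn": 0,"jaw": 35},{"dx": 0,"dy": 0,"dz": -0.8,"turn": 0,"jaw": 35},{"dx": 0,"dy": 0,"dz": -0.42,"turn": 0,"jaw": 35},{"dx": 0,"dy": 0,"dz": 0,"turn": 0,"jaw": 35},{"dx": 0,"dy": 0,"dz": 0,"turn": 0,"jaw": 35}]'

```text
time_s: 20.1
tool_pos: [0.4527, 0.0308, 0.0521]
orientation: [0.57, -0.57, 0.418, -0.418]
wrist_force: [-0.7, -0.2, -0.5]
grip_width: 0.0484
```

>>> jog_arm --rows '[{"dx": 0,"dy": 0,"dz": 0,"turn": 0,"jaw": 60},{"dx": 0,"dy": 0,"dz": 0,"turn": 0,"jaw": 80},{"dx": 0,"dy": 0,"dz": 0,"turn": 0,"jaw": 80},{"dx": 0,"dy": 0,"dz": 0,"turn": 0,"jaw": 80},{"dx": 0,"dy": 0,"dz": 0.5,"turn": 0,"jaw": 80},{"dx": 0,"dy": 0,"dz": 1,"turn": 0,"jaw": 80},{"dx": 0,"dy": 0,"dz": 1,"turn": 0,"jaw": 80},{"dx": 0,"dy": 0,"dz": 1,"turn": 0,"jaw": 80},{"dx": 0,"dy": 0,"dz": 1,"turn": 0,"jaw": 85},{"dx": 0,"dy": 0,"dz": 0,"turn": 0,"jaw": 85}]'

```text
time_s: 21.1
tool_pos: [0.4544, 0.0305, 0.1689]
orientation: [0.571, -0.569, 0.417, -0.421]
wrist_force: [1.1, -0.0, 0.4]
grip_width: 0.0849
```

```bash
python3 - <<'E'
from m import *
s=observe();print(s['tool_pos'].round(4),s['q'].round(2))
p=camera_params("wrist");im=capture("wrist")
cv2.imwrite("pics/w4.png",im[:,:,::-1])
for c in('red','blue','yellow'):
    for k,a in blobs(im,c,200):
        (x,y),r=cv2.minEnclosingCircle(k);print(c,a,(x,y),r,plane(p,[(x,y)],.088)[0].round(3),plane(p,[(x,y)],.014)[0].round(3))
E
```

```text
[0.4544 0.0305 0.1689] [ 0.3   0.09 -0.46  1.9   0.05  1.15 -1.44]
red 5493.5 (317.0, 197.5) 45.047298431396484 [0.466 0.034 0.088] [0.447 0.028 0.014]
blue 430.0 (536.0, 71.0) 24.207536697387695 [ 0.6   -0.085  0.088] [ 0.626 -0.132  0.014]
blue 3934.5 (604.5, 74.0) 43.80934524536133 [ 0.612 -0.132  0.088] [ 0.643 -0.195  0.014]
blue 4579.0 (238.59658813476562, 11.883522987365723) 50.028560638427734 [0.572 0.122 0.088] [0.59  0.146 0.014]
yellow 1275.5 (75.5, 97.5) 38.24274444580078 [0.485 0.221 0.088] [0.473 0.28  0.014]
yellow 2871.0 (22.34782600402832, 95.5) 37.8111457824707 [0.475 0.258 0.088] [0.459 0.328 0.014]
yellow 3730.5 (530.0, 86.5) 54.28868103027344 [ 0.589 -0.086  0.088] [ 0.612 -0.133  0.014]
```

View pics/w4.png

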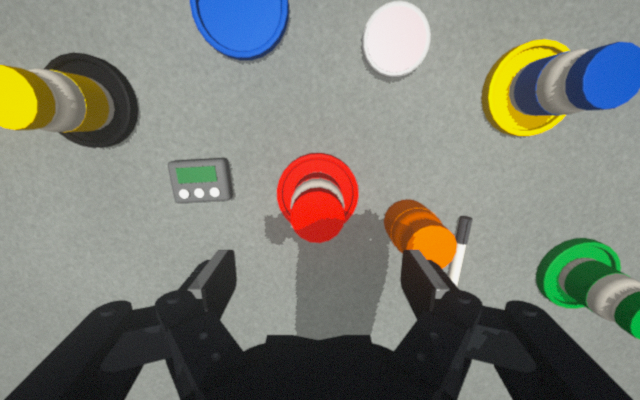

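>>> jog_arm --rows '[{"dx": 0.92,"dy": -0.95,"dz": 0,"turn": 0,"jaw": 85},{"dx": 0.92,"dy": -0.95,"dz": 0,"turn": 0,"jaw": 85},{"dx": 0.92,"dy": -0.95,"dz": 0,"turn": 0,"jaw": 85},{"dx": 0.92,"dy": -0.95,"dz": 0,"turn": 0,"jaw": 85},{"dx": 0.92,"dy": -0.95,"dz": 0,"turn": 0,"jaw": 85},{"dx": 0.92,"dy": -0.95,"dz": 0,"turn": 0,"jaw": 85},{"dx": 0.92,"dy": -0.95,"dz": 0,"turn": 0,"jaw": 85},{"dx": 0,"dy": 0,"dz": 0,"turn": 0,"jaw": 85},{"dx": 0,"dy": 0,"dz": 0,"turn": 0,"jaw": 85}]'

```text
time_s: 22.05
tool_pos: [0.6128, -0.1364, 0.1632]
orientation: [-0.57, 0.57, -0.42, 0.418]
wrist_force: [-0.1, 0.5, -0.2]
grip_width: 0.0847
```

```bash
python3 - <<'E'
from m import *
s=observe();print(s['tool_pos'].round(4),s['q'].round(2))
p=camera_params("wrist");im=capture("wrist")
for c in('blue','yellow'):
    for k,a in blobs(im,c,200):
        (x,y),r=cv2.minEnclosingCircle(k);print(c,a,(x,y),r,plane(p,[(x,y)],.088)[0].round(3),plane(p,[(x,y)],.014)[0].round(3))
E
```

```text
[ 0.6128 -0.1364  0.1632] [ 0.41  0.46 -0.33  1.46  0.15  1.26 -1.21]
blue 2368.0 (322.7929382324219, 211.14646911621094) 28.400964736938477 [ 0.616 -0.14   0.088] [ 0.593 -0.148  0.014]
blue 6563.5 (39.75806427001953, 114.75806427001953) 54.83052062988281 [0.625 0.073 0.088] [0.605 0.14  0.014]
yellow 2380.0 (319.6946716308594, 189.56488037109375) 42.06447219848633 [ 0.632 -0.132  0.088] [ 0.614 -0.138  0.014]
```

>>> jog_arm --rows '[{"dx": 0.08,"dy": -0.1,"dz": -0.95,"turn": 0,"jaw": 85},{"dx": 0,"dy": 0,"dz": -0.95,"turn": 0,"jaw": 85},{"dx": 0,"dy": 0,"dz": -0.95,"turn": 0,"jaw": 85},{"dx": 0,"dy": 0,"dz": -0.95,"turn": 0,"jaw": 85},{"dx": 0,"dy": 0,"dz": -0.9,"turn": 0,"jaw": 85},{"dx": 0,"dy": 0,"dz": 0,"turn": 0,"jaw": 80},{"dx": 0,"dy": 0,"dz": 0,"turn": 0,"jaw": 35},{"dx": 0,"dy": 0,"dz": 0,"turn": 0,"jaw": 35},{"dx": 0,"dy": 0,"dz": 0,"turn": 0,"jaw": 35},{"dx": 0,"dy": 0,"dz": 0,"turn": 0,"jaw": 35},{"dx": 0,"dy": 0,"dz": 0,"turn": 0,"jaw": 35}]'

```text
time_s: 23.2
tool_pos: [0.6166, -0.1384, 0.0493]
orientation: [0.571, -0.569, 0.417, -0.42]
wrist_force: [-1.3, 1.0, 6.7]
grip_width: 0.0483
```

>>> jog_arm --rows '[{"dx": 0,"dy": 0,"dz": 1,"turn": 0,"jaw": 35},{"dx": 0,"dy": 0,"dz": 1,"turn": 0,"jaw": 35},{"dx": 0,"dy": 0,"dz": 1,"turn": 0,"jaw": 35},{"dx": 0,"dy": 0,"dz": 1,"turn": 0,"jaw": 35},{"dx": 0,"dy": 0,"dz": 1,"turn": 0,"jaw": 35},{"dx": 0,"dy": 0,"dz": 0.4,"turn": 0,"jaw": 35},{"dx": 0,"dy": 0,"dz": 0,"turn": 0,"jaw": 35}]'

```text
time_s: 23.9
tool_pos: [0.6161, -0.1387, 0.1839]
orientation: [0.57, -0.569, 0.417, -0.42]
wrist_force: [1.2, -0.7, -1.5]
grip_width: 0.0479
```

>>> jog_arm --rows '[{"dx": -0.06,"dy": 0.96,"dz": 0,"turn": 0,"jaw": 35},{"dx": -0.06,"dy": 0.96,"dz": 0,"turn": 0,"jaw": 35},{"dx": -0.06,"dy": 0.96,"dz": 0,"turn": 0,"jaw": 35},{"dx": -0.06,"dy": 0.96,"dz": 0,"turn": 0,"jaw": 35},{"dx": -0.06,"dy": 0.96,"dz": 0,"turn": 0,"jaw": 35},{"dx": -0.06,"dy": 0.96,"dz": 0,"turn": 0,"jaw": 35},{"dx": -0.06,"dy": 0.96,"dz": 0,"turn": 0,"jaw": 35},{"dx": -0.06,"dy": 0.96,"dz": 0,"turn": 0,"jaw": 35},{"dx": -0.06,"dy": 0.96,"dz": 0,"turn": 0,"jaw": 35},{"dx": -0.06,"dy": 0.96,"dz": 0,"turn": 0,"jaw": 35},{"dx": -0.06,"dy": 0.96,"dz": 0,"turn": 0,"jaw": 35},{"dx": -0.06,"dy": 0.96,"dz": 0,"turn": 0,"jaw": 35}]'

```text
time_s: 25.1
tool_pos: [0.5963, 0.15, 0.18]
orientation: [-0.569, 0.571, -0.419, 0.418]
wrist_force: [0.2, -0.1, -1.5]
grip_width: 0.0479
```

>>> jog_arm --rows '[{"dx": 0,"dy": 0,"dz": 0,"turn": 0,"jaw": 35},{"dx": 0,"dy": 0,"dz": 0,"turn": 0,"jaw": 35},{"dx": 0,"dy": 0,"dz": -1,"turn": 0,"jaw": 35},{"dx": 0,"dy": 0,"dz": -1,"turn": 0,"jaw": 35},{"dx": 0,"dy": 0,"dz": -1,"turn": 0,"jaw": 35},{"dx": 0,"dy": 0,"dz": -1,"turn": 0,"jaw": 35},{"dx": 0,"dy": 0,"dz": -0.8,"turn": 0,"jaw": 35},{"dx": 0,"dy": 0,"dz": -0.4,"turn": 0,"jaw": 35},{"dx": 0,"dy": 0,"dz": 0,"turn": 0,"jaw": 35},{"dx": 0,"dy": 0,"dz": 0,"turn": 0,"jaw": 35}]'

```text
time_s: 26.1
tool_pos: [0.5976, 0.1486, 0.0521]
orientation: [-0.57, 0.57, -0.419, 0.419]
wrist_force: [0.2, 0.5, -0.9]
grip_width: 0.0484
```

>>> jog_arm --rows '[{"dx": 0,"dy": 0,"dz": 0,"turn": 0,"jaw": 60},{"dx": 0,"dy": 0,"dz": 0,"turn": 0,"jaw": 85},{"dx": 0,"dy": 0,"dz": 0,"turn": 0,"jaw": 85},{"dx": 0,"dy": 0,"dz": 0,"turn": 0,"jaw": 85},{"dx": 0,"dy": 0,"dz": 0.5,"turn": 0,"jaw": 85},{"dx": 0,"dy": 0,"dz": 1,"turn": 0,"jaw": 85},{"dx": 0,"dy": 0,"dz": 1,"turn": 0,"jaw": 85},{"dx": 0,"dy": 0,"dz": 1,"turn": 0,"jaw": 85},{"dx": 0,"dy": 0,"dz": 1,"turn": 0,"jaw": 85},{"dx": 0,"dy": 0,"dz": 0,"turn": 0,"jaw": 85}]'

```text
time_s: 27.1
tool_pos: [0.5994, 0.1504, 0.17]
orientation: [0.572, -0.568, 0.417, -0.42]
wrist_force: [0.8, -0.4, 0.1]
grip_width: 0.085
```

```bash
python3 - <<'E'
from m import *
s=observe();print(s['tool_pos'].round(4),s['q'].round(2))
p=camera_params("wrist");im=capture("wrist")
cv2.imwrite("pics/w5.png",im[:,:,::-1])
for c in('blue','yellow'):
    for k,a in blobs(im,c,200):
        (x,y),r=cv2.minEnclosingCircle(k);print(c,a,(x,y),r,plane(p,[(x,y)],.088)[0].round(3),plane(p,[(x,y)],.014)[0].round(3))
E
```

```text
[0.5994 0.1504 0.17  ] [ 0.03  0.44 -0.44  1.48  0.19  1.25 -1.7 ]
blue 5535.0 (318.00335693359375, 196.9563751220703) 46.054508209228516 [0.611 0.154 0.088] [0.592 0.148 0.014]
yellow 1161.0 (149.0, 295.0) 28.443023681640625 [0.482 0.269 0.088] [0.418 0.302 0.014]
yellow 569.5 (175.0, 261.0) 26.076908111572266 [0.521 0.253 0.088] [0.472 0.28  0.014]
yellow 4753.5 (560.6546630859375, 250.1151123046875) 44.021724700927734 [ 0.628 -0.055  0.088] [ 0.615 -0.132  0.014]
```

View pics/w5.png

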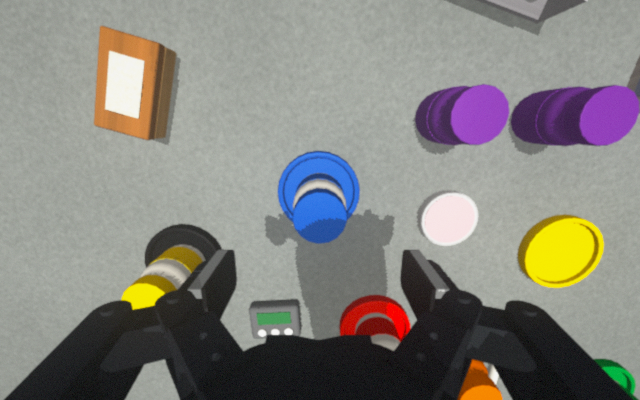

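>>> jog_arm --rows '[{"dx": -1,"dy": 0.97,"dz": 0,"turn": 0,"jaw": 85},{"dx": -1,"dy": 0.97,"dz": 0,"turn": 0,"jaw": 85},{"dx": -1,"dy": 0.97,"dz": 0,"turn": 0,"jaw": 85},{"dx": -1,"dy": 0.97,"dz": 0,"turn": 0,"jaw": 85},{"dx": -1,"dy": 0.97,"dz": 0,"turn": 0,"jaw": 85},{"dx": 0,"dy": 0,"dz": 0,"turn": 0,"jaw": 85},{"dx": 0,"dy": 0,"dz": 0,"turn": 0,"jaw": 85}]'

```text
time_s: 27.85
tool_pos: [0.4715, 0.271, 0.1643]
orientation: [-0.57, 0.571, -0.418, 0.418]
wrist_force: [0.5, -1.1, 0.1]
grip_width: 0.0849
```

```bash
python3 - <<'E'
from m import *
s=observe();print(s['tool_pos'].round(4),s['q'].round(2))
p=camera_params("wrist");im=capture("wrist")
for k,a in blobs(im,'yellow',200):
        (x,y),r=cv2.minEnclosingCircle(k);print(a,(x,y),r,plane(p,[(x,y)],.088)[0].round(3))
E
```

```text
[0.4715 0.271  0.1643] [-0.14  0.31 -0.53  1.68  0.16  1.2  -1.98]
2466.5 (316.90582275390625, 213.26905822753906) 29.145715713500977 [0.471 0.271 0.088]
264.5 (317.0, 194.5) 27.04173469543457 [0.486 0.276 0.088]
```

>>> jog_arm --rows '[{"dx": 0,"dy": 0,"dz": -0.95,"turn": 0,"jaw": 85},{"dx": 0,"dy": 0,"dz": -0.95,"turn": 0,"jaw": 85},{"dx": 0,"dy": 0,"dz": -0.95,"turn": 0,"jaw": 85},{"dx": 0,"dy": 0,"dz": -0.95,"turn": 0,"jaw": 85},{"dx": 0,"dy": 0,"dz": -0.9,"turn": 0,"jaw": 85},{"dx": 0,"dy": 0,"dz": 0,"turn": 0,"jaw": 80},{"dx": 0,"dy": 0,"dz": 0,"turn": 0,"jaw": 35},{"dx": 0,"dy": 0,"dz": 0,"turn": 0,"jaw": 35},{"dx": 0,"dy": 0,"dz": 0,"turn": 0,"jaw": 35},{"dx": 0,"dy": 0,"dz": 0,"turn": 0,"jaw": 35},{"dx": 0,"dy": 0,"dz": 0,"turn": 0,"jaw": 35}]'

```text
time_s: 29.0
tool_pos: [0.4734, 0.2711, 0.0488]
orientation: [0.571, -0.569, 0.418, -0.419]
wrist_force: [-1.0, -0.5, 7.2]
grip_width: 0.048
```

>>> jog_arm --rows '[{"dx": 0,"dy": 0,"dz": 1,"turn": 0,"jaw": 35},{"dx": 0,"dy": 0,"dz": 1,"turn": 0,"jaw": 35},{"dx": 0,"dy": 0,"dz": 1,"turn": 0,"jaw": 35},{"dx": 0,"dy": 0,"dz": 1,"turn": 0,"jaw": 35},{"dx": 0,"dy": 0,"dz": 1,"turn": 0,"jaw": 35},{"dx": 0,"dy": 0,"dz": 0.4,"turn": 0,"jaw": 35},{"dx": 0,"dy": 0,"dz": 0,"turn": 0,"jaw": 35}]'

```text
time_s: 29.7
tool_pos: [0.473, 0.2711, 0.1837]
orientation: [0.571, -0.569, 0.418, -0.419]
wrist_force: [-0.5, 0.2, -2.1]
grip_width: 0.0482
```

>>> jog_arm --rows '[{"dx": 0.33,"dy": -0.96,"dz": 0,"turn": 0,"jaw": 35},{"dx": 0.33,"dy": -0.96,"dz": 0,"turn": 0,"jaw": 35},{"dx": 0.33,"dy": -0.96,"dz": 0,"turn": 0,"jaw": 35},{"dx": 0.33,"dy": -0.96,"dz": 0,"turn": 0,"jaw": 35},{"dx": 0.33,"dy": -0.96,"dz": 0,"turn": 0,"jaw": 35},{"dx": 0.33,"dy": -0.96,"dz": 0,"turn": 0,"jaw": 35},{"dx": 0.33,"dy": -0.96,"dz": 0,"turn": 0,"jaw": 35},{"dx": 0.33,"dy": -0.96,"dz": 0,"turn": 0,"jaw": 35},{"dx": 0.33,"dy": -0.96,"dz": 0,"turn": 0,"jaw": 35},{"dx": 0.33,"dy": -0.96,"dz": 0,"turn": 0,"jaw": 35},{"dx": 0.33,"dy": -0.96,"dz": 0,"turn": 0,"jaw": 35},{"dx": 0.33,"dy": -0.96,"dz": 0,"turn": 0,"jaw": 35}]'

```text
time_s: 30.9
tool_pos: [0.5706, -0.0185, 0.1801]
orientation: [-0.569, 0.57, -0.419, 0.418]
wrist_force: [0.2, 0.2, -1.9]
grip_width: 0.048
```

>>> jog_arm --rows '[{"dx": 0.33,"dy": -0.96,"dz": 0,"turn": 0,"jaw": 35},{"dx": 0.33,"dy": -0.96,"dz": 0,"turn": 0,"jaw": 35},{"dx": 0.33,"dy": -0.96,"dz": 0,"turn": 0,"jaw": 35},{"dx": 0.33,"dy": -0.96,"dz": 0,"turn": 0,"jaw": 35},{"dx": 0.35,"dy": -0.96,"dz": 0,"turn": 0,"jaw": 35},{"dx": 0,"dy": 0,"dz": 0,"turn": 0,"jaw": 35},{"dx": 0,"dy": 0,"dz": 0,"turn": 0,"jaw": 35}]'

```text
time_s: 31.6
tool_pos: [0.6122, -0.1378, 0.18]
orientation: [-0.569, 0.57, -0.42, 0.418]
wrist_force: [0.2, 0.6, -2.3]
grip_width: 0.0482
```

>>> jog_arm --rows '[{"dx": 0,"dy": 0,"dz": -1,"turn": 0,"jaw": 35},{"dx": 0,"dy": 0,"dz": -1,"turn": 0,"jaw": 35},{"dx": 0,"dy": 0,"dz": -1,"turn": 0,"jaw": 35},{"dx": 0,"dy": 0,"dz": -1,"turn": 0,"jaw": 35},{"dx": 0,"dy": 0,"dz": -0.8,"turn": 0,"jaw": 35},{"dx": 0,"dy": 0,"dz": -0.4,"turn": 0,"jaw": 35},{"dx": 0,"dy": 0,"dz": 0,"turn": 0,"jaw": 35},{"dx": 0,"dy": 0,"dz": 0,"turn": 0,"jaw": 35}]'

```text
time_s: 32.4
tool_pos: [0.6132, -0.1366, 0.0524]
orientation: [0.57, -0.57, 0.418, -0.418]
wrist_force: [0.2, -0.1, -1.7]
grip_width: 0.0483
```

>>> jog_arm --rows '[{"dx": 0,"dy": 0,"dz": 0,"turn": 0,"jaw": 60},{"dx": 0,"dy": 0,"dz": 0,"turn": 0,"jaw": 85},{"dx": 0,"dy": 0,"dz": 0,"turn": 0,"jaw": 85},{"dx": 0,"dy": 0,"dz": 0,"turn": 0,"jaw": 85},{"dx": 0,"dy": 0,"dz": 0.5,"turn": 0,"jaw": 85},{"dx": 0,"dy": 0,"dz": 1,"turn": 0,"jaw": 85},{"dx": 0,"dy": 0,"dz": 1,"turn": 0,"jaw": 85},{"dx": 0,"dy": 0,"dz": 1,"turn": 0,"jaw": 85},{"dx": 0,"dy": 0,"dz": 1,"turn": 0,"jaw": 85},{"dx": 0,"dy": 0,"dz": 1,"turn": 0,"jaw": 85},{"dx": 0,"dy": 0,"dz": 0,"turn": 0,"jaw": 85}]'

```text
time_s: 33.5
tool_pos: [0.6152, -0.1375, 0.1951]
orientation: [0.571, -0.569, 0.416, -0.421]
wrist_force: [0.8, 1.0, 1.0]
grip_width: 0.0852
```

```bash
python3 - <<'E'
from m import *
s=observe();print(s['tool_pos'].round(4),s['wrist_force'])
cv2.imwrite("pics/w6.png",capture("wrist")[:,:,::-1])
E
```

```text
[ 0.6152 -0.1375  0.1951] [0.77395576 0.96840508 0.98672667]
```

View pics/w6.png

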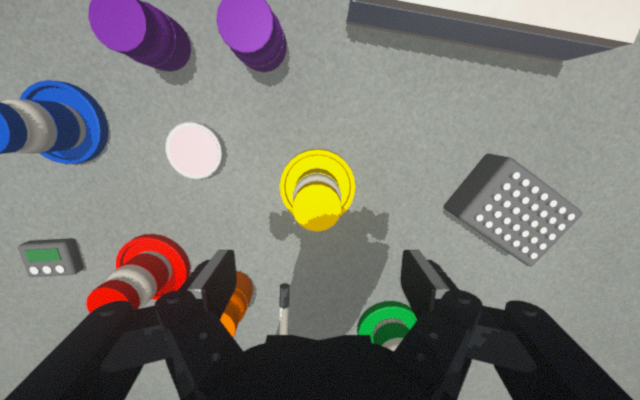

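>>> jog_arm --rows '[{"dx": -0.4,"dy": -1,"dz": 0.3,"turn": 0,"jaw": 85},{"dx": -0.4,"dy": -1,"dz": 0.3,"turn": 0,"jaw": 85},{"dx": -0.4,"dy": -1,"dz": 0.3,"turn": 0,"jaw": 85},{"dx": -0.4,"dy": -1,"dz": 0.3,"turn": 0,"jaw": 85},{"dx": -0.4,"dy": -1,"dz": 0.3,"turn": 0,"jaw": 85},{"dx": -0.4,"dy": -1,"dz": 0,"turn": 0,"jaw": 85},{"dx": -0.4,"dy": -1,"dz": 0,"turn": 0,"jaw": 85},{"dx": -0.4,"dy": -1,"dz": 0,"turn": 0,"jaw": 85},{"dx": -0.4,"dy": -1,"dz": 0,"turn": 0,"jaw": 85},{"dx": -0.4,"dy": -1,"dz": 0,"turn": 0,"jaw": 85},{"dx": 0,"dy": 0,"dz": 0,"turn": 0,"jaw": 85},{"dx": 0,"dy": 0,"dz": 0,"turn": 0,"jaw": 85}]'

```text
time_s: 34.75
tool_pos: [0.5122, -0.3877, 0.2262]
orientation: [0.57, -0.57, 0.42, -0.418]
wrist_force: [0.8, 0.3, 0.6]
grip_width: 0.0848
```

```bash
python3 - <<'E'
from m import *
im=capture("side")
cv2.imwrite("pics/s6.png",im[:,:,::-1])
p=camera_params("side")
for n,f in(("start",cv2.imread("pics/side0.png")[:,:,::-1]),("now",im)):
    h=cv2.cvtColor(f[180:235,285:335].copy(),cv2.COLOR_RGB2GRAY)
    m=cv2.moments(cv2.inRange(h,175,255),True); print(n,"petri",plane(p,[(285+m['m10']/m['m00'],180+m['m01']/m['m00'])],.016)[0].round(4))
E
```

```text
start petri [0.6124 0.0061 0.016 ]
now petri [0.6126 0.0059 0.016 ]
```

View pics/s6.png

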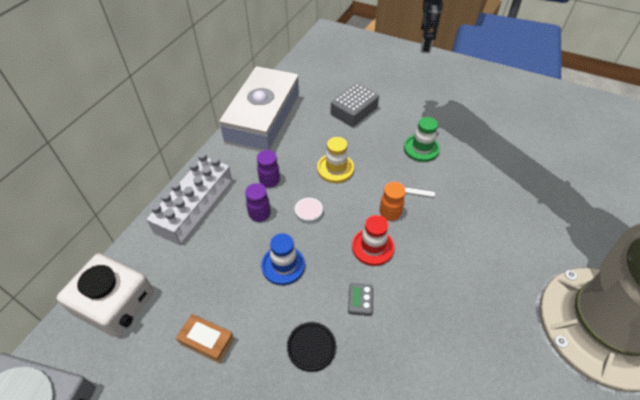

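All four jars stand upright in their own dishes, the spare dish is empty, and the Petri dish is unmoved.

```bash
python3 -c "
from cell import hand_in
print(hand_in())"
```

```text
the job is handed in; nothing more can be done
None
```

The job is done and handed in at about 35 s of the 141 s allowed. Every jar now stands upright in the dish of its own colour.

I parked the yellow jar in the black spare dish. Then I moved green, red and blue to their own dishes, and last took yellow from the spare to the yellow dish. No jar was set down on the bare bench.

- **Last side view:** yellow, green, red and blue are each upright in their own dish, the spare dish is empty, and the arm is clear of everything.
- **Petri dish:** it measures the same as at the start, within 0.2 mm.
- **Forces:** the wrist force stayed below about 8 N at every reading I took, at the end of each move call; the peak came while closing on a jar.
- **Checks that disagreed:** the first top and side views put the yellow jar about 8 mm apart, which the close wrist view settled before I gripped it. I found no other failed checks.

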